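# Unlock the vegetable slicer's left-hand-thread knob and take its blade out for washing

## Robot

A 6-joint arm with a two-finger parallel gripper is mounted at the origin on the work surface. World frame = base frame: x ahead of the robot, y to its left, z up, the work surface at z = 0. Lengths are in m, angles in rad, forces in N, time in s.
With the tool pointing down it reaches from about 0.325 to 0.775 m from the base axis. Payload 5.5 kg.
Tool frame: the origin (TCP) lies at the very end of the fingers, on their centre line; the grasp point (between the pads) lies 19 mm behind it; z points along the fingers, y is the line along which they close (so a half turn about z gives the same grasp; the last joint's range is limited). The gripper opens to 85 mm and grips with 20 to 120 N. Pads are 22 mm wide; open, the fingers measure 114 mm over their backs; the gripper's body (76 mm by 85 mm) begins 54 mm behind the grasp point. The pads swing forward as they close: fully open they stand 13 mm farther back than shut.
Start: joints at [1.092, 0.091, 1.231, -0, 1.82, -0.057], TCP at [0.246, 0.547, 0.231] pointing down, gripper open.
Joint ranges: [-2.87, 2.87], [-0.86, 2.18], [0.17, 2.46], [-1.51, 4.65], [0.06, 2.69], [-2.65, 2.65]. Speed limits (rad/s): [2.57, 2.57, 3.01, 3.14, 3.14, 3.14].

## Interface

Orientations are given as a unit quaternion [w, x, y, z].
In Python, from workcell import robot, optics gives the robot as it stands.
- The arm moves only by the shell command python3 -m handwheel 'ROWS' [FORCE]. ROWS is JSON, a list of rows, each an object of numbers: "fingers": the finger opening in cm, from 0 to 8.54; "tx", "ty", "tz": the shift along the tool's x, y, z in cm; "rx", "ry", "rz": the turn, a rotation vector about the tool's x, y, z in rad. In form: [{"fingers": .., "tx": .., "ty": .., "tz": .., "rx": .., "ry": .., "rz": ..}, ...]. A call has 1 to 8 rows; each row is the pose to reach, as a shift and turn from the pose commanded when the call began, along the tool's axes at that moment; what a row does not reach only later rows make up. A row lasts 1/8 s, in which the tool goes at most 62.5 mm and 10.7 degrees, less where a joint would pass 70% of its speed; a pose out of reach is approached as far as the arm can. A call with a gripper value outside its range is refused whole. The fingers move at their own pace and stop on an object; FORCE is the grip in N (left out, the last holds). Time passes only in rows, so rows that repeat a pose let the fingers close. It gives the time, the measured TCP pose, the force, the opening and the grip force at its end, in the units of the state.
- robot.get_obs(): the state, without advancing time (a new reading comes with each control period).
- optics.get_image(name): name is "scene" or "top"; returns a dict with "image" (420x560x3 uint8, red, green, blue), "range_z" (420x560 float32, m along the optical axis (not along the pixel's ray), 0 where there is no reading), "fx", "fy", "cx", "cy" (pixels), "D" ([k1, k2, p1, p2, k3] as OpenCV has them; the pictures are not rectified), "R" (3x3) and "t" (3): a world point X has camera coordinates R X + t. Camera axes: x right, y down, z forward; pixel columns grow to the right and rows downward; lengths in m; the calibration is good to about 2 mm. A picture is of the moment at which its call begins.
- robot.sign_off(): hands the job in; it is judged then, once.
Trained networks look in a picture, given as the dict that the camera call returned (one of the last four; its "shot" number tells which), for a name from the list of things; names that differ only in an ending like _2 or _b are one class to them, and where a whole thing is asked for, a point or a joint stands for the part that bears it (a point fixed in the world has none). Each returns a list of dicts, best first, with "conf" (0 to 1); they miss things now and then, are a little off and sometimes report something else, mostly with a low value. They report only what shows in the picture. A call takes as long as a camera call.
- optics.search_frame(thing, picture): "xy" ([column, row] in pixels, amid what is visible of it).
- optics.silhouettes(thing, picture): "pixels" (420x560 bool, what is visible of it) and "xy" ([column, row] in pixels, amid what is visible of it).
- optics.pinpoint(thing, picture): "xy" ([column, row] in pixels: a listed point, or the origin of a listed thing).
The state is a dict: "t": time; "joint_pos": joint angles; "joint_vel": joint speeds; "joint_torque": joint torques, N m; "position": TCP position; "eef_rot": TCP orientation; "ft_force": force on the tool from outside, world axes, zero at the start; "ft_torque": the same for the moment, N m; "grip_width": opening from 0.0 (shut) to 1.0 (fully open); "finger_force": force on a finger pad.
Only numpy, scipy, OpenCV 4.12 (cv2) and the standard library are available. Lean on these libraries where they do the work, as an engineer would, in place of code of your own. Each camera call takes 0.05 s, during which the arm holds its last target. There are 200 camera calls.

## Task

Take the blade cartridge out of the vegetable slicer for washing: undo the red lock knob until its bolt has let go of the blade (it has a left-hand thread; do not screw it any tighter), then slide the cartridge out along its channel by its orange fin. Lay it gently, flat and fin up, in the middle of the blue platter, let go of it, and leave the knob undone and the mortar, canister, glass bowl and dipping dish where they are.

Things in the scene. Friction and masses are not known exactly. Their poses are not given: they have to be found in the camera images.
- slicer: white vegetable slicer, fixed to the counter, 260 mm along its own x, 124 mm along its own y. Origin at the centre of its underside, z up. The blade's channel runs along its x, open towards -x (the slicer's front) and closed at +x. A green bridge, its top 50 mm above the counter, crosses it at x = +60 mm and carries the lock knob
- channel (a point): point on the channel's floor, 30 mm above the slicer's origin, axes as the slicer's. The side walls stand 8 mm above the floor and leave the blade 2 mm of play on each side. From x = 0 to +85 mm grey lips (top 14 mm above the floor) overhang the blade's edges, so it can be lifted out only after sliding 75 mm or more towards -x
- lock (a joint): angle of the red lock knob (rad), left-hand thread: 0 is screwed down hard; it grows as the knob is turned clockwise seen from above, up to a stop at 3.6. Starts between 0.35 and 0.8. The knob rises 2.5 mm per rad with its bolt, which stands in a hole of the blade; the blade is free from 3.0 on. It stays where it is left; turning takes about 0.05 N m. Below 0.1 counts as tightened
- lock_grip (a point): grip point on the knob's vertical axis (slicer x = +60 mm, y = 0), 75 mm above the counter at joint value 0. The knob is a red bar 50 mm along this point's x, 14 mm thick along its y, from 22 mm below to 13 mm above the point, on a black disc 42 mm across. The point turns and rises with the knob; its x is the slicer's x at joint value 0. A white dash marks the +x end
- blade: blade cartridge, loose, 180 g: steel plate 150 mm along its own x, 70 mm along y, 6 mm thick, origin at the centre of its underside, z up. An orange fin stands on it. It starts fully home, its origin above the slicer's and its axes along the slicer's
- blade_fin (a point): grip point of the blade's orange fin, 30 mm towards the blade's -x from its origin and 34 mm above its underside; axes as the blade's. The fin is 44 mm long along x, 12 mm thick along y, its top 48 mm above the blade's underside
- platter: large round blue plastic platter, fixed, 300 mm across, rim 22 mm high, flat inside over about 264 mm; origin at the centre of its underside, inner floor 6 mm above it
- mortar: white ceramic mortar, 128 mm across, 85 mm high, its pestle leaning in it up to 145 mm; origin at the centre of its underside; bystander
- canister: stainless canister with a black press button on its lid, 104 mm across, 158 mm high; origin at the centre of its underside; bystander
- bowl: glass bowl, 150 mm across, 60 mm high; origin at the centre of its underside; bystander
- dish: small blue dipping dish with a lime in it, 72 mm across, 38 mm high; origin at the centre of its underside; bystander

How it is judged:
On the way, in this order (a step that is already met when the one before it is completed fails the run):
1. the knob is undone (lock above 2.9 rad) while the blade is still in its channel (value of joint lock above 2.9 rad and x of blade in the frame of slicer above -0.02 m), for 0.1 s.
2. the blade has been slid at least 70 mm out towards the slicer's front (x of blade in the frame of slicer below -0.07 m), for 0.05 s.
At the end, for the whole second after the job is handed in: The blade lies at rest, flat (within 0.08 rad) and fin up, on the floor of the platter, its centre within 45 mm of the platter's centre; the lock knob is still undone (above 2.9 rad) (horizontal distance between blade and platter below 0.045 m and z of blade in the frame of platter between 0.002 and 0.01 m and angle between blade's own z axis and vertical below 0.08 rad and linear speed of blade below 0.02 m/s and value of joint lock above 2.9 rad); the robot touches nothing.
It fails at once if the knob is screwed tighter (lock below 0.1 rad) (value of joint lock below 0.1 rad).
It fails at once if the blade is dropped or thrown: faster than 0.6 m/s while no finger holds it (linear speed of blade above 0.6 m/s and contact force between the fingers and blade below 0.05 N).
It fails at once if the blade is pressed or knocked on the platter with more than 100 N (contact force between blade and platter above 100 N).
It fails at once if the mortar, canister, glass bowl or dish is moved more than 30 mm (distance of any of mortar, canister, bowl, dish from where it was at the start of the episode above 0.03 m).
It also fails if it takes over 64 s, if anything falls off the work surface, if the arm or the gripper's body presses on something with over 40 N, if the wrist force passes 120 N, or if a joint passes its speed limit or range.

## Working session

There is one attempt and no reset: what is moved stays moved. The work goes in short steps, Python scripts to look and compute and a shell command to move; the robot and the scene stay as the last step left them, time stands still between calls to the robot, and variables do not carry over. Pictures are saved under pics/ and viewed, at most 10 in all, crops included, and the job is handed in when it is done.

```bash
mkdir -p pics
cat > h.py <<'E'
import numpy as np, cv2
from workcell import robot, optics
def ray(p,xy):
    K=np.array([[p['fx'],0,p['cx']],[0,p['fy'],p['cy']],[0,0,1]])
    u=cv2.undistortPoints(np.array([[xy]],float),K,np.array(p['D'],float))[0,0]
    return np.array([u[0],u[1],1.])
def at_z(p,xy,z):
    R=np.array(p['R']);t=np.array(p['t']);c=-R.T@t;d=R.T@ray(p,xy)
    return c+d*(z-c[2])/d[2]
def at_d(p,xy):
    R=np.array(p['R']);t=np.array(p['t'])
    z=p['range_z'][int(round(xy[1])),int(round(xy[0]))]
    return R.T@(ray(p,xy)*z-t)
def save(p,n): cv2.imwrite('pics/'+n,cv2.cvtColor(p['image'],cv2.COLOR_RGB2BGR))
E
python3 - <<'E'
from h import *
np.set_printoptions(precision=4,suppress=True)
H={'slicer':0,'channel':.03,'lock_grip':.0765,'blade':.03,'blade_fin':.064,'platter':0,'mortar':0,'canister':0,'bowl':0,'dish':0}
for n in('top','scene'):
    p=optics.get_image(n);save(p,n+'0.png')
    print(n,'cam',-np.array(p['R']).T@p['t'])
    for k,z in H.items():
        for r in optics.pinpoint(k,p)[:2]:
            print(k,np.round(r['conf'],2),np.round(r['xy'],1),at_z(p,r['xy'],z),at_d(p,r['xy']))
print(robot.get_obs())
E
```

```text
top cam [ 0.4943 -0.0069  1.3288]
slicer 0.76 [355.6 211.7] [ 0.5797 -0.2722  0.    ] [ 0.5776 -0.2656  0.0328]
slicer 0.44 [205.7 216. ] [0.5636 0.246  0.    ] [0.5633 0.2449 0.006 ]
channel 0.73 [354.3 211.7] [ 0.5777 -0.2618  0.03  ] [ 0.5772 -0.2601  0.0387]
lock_grip 0.62 [355.5 208.9] [ 0.5839 -0.2567  0.0765] [ 0.5869 -0.2649  0.0354]
lock_grip 0.46 [350.4 187.5] [ 0.6541 -0.2408  0.0765] [ 0.6568 -0.2447  0.056 ]
blade 0.67 [356.4 212.4] [ 0.5754 -0.2689  0.03  ] [ 0.5752 -0.2684  0.0326]
blade_fin 0.81 [359.3 218.6] [ 0.5529 -0.2713  0.064 ] [ 0.5521 -0.268   0.0799]
platter 0.91 [210.2 214.2] [0.5699 0.2306 0.    ] [0.5693 0.229  0.0091]
mortar 0.79 [126.  213.2] [0.5727 0.5212 0.    ] [0.5695 0.5001 0.053 ]
canister 0.8 [432.6 230.8] [ 0.5144 -0.5366  0.    ] [ 0.5123 -0.4821  0.1367]
canister 0.72 [206.7 212.8] [0.5747 0.2428 0.    ] [0.5742 0.2412 0.0083]
bowl 0.9 [274.6 152.4] [0.7868 0.0087 0.    ] [0.7857 0.0086 0.005 ]
dish 0.9 [282.6 273.2] [ 0.3683 -0.02    0.    ] [ 0.3683 -0.02   -0.    ]
scene cam [ 1.4816 -0.8796  0.9576]
slicer 0.74 [203.2 270.6] [ 0.585  -0.2
[... 696 characters left out ...]
 [0.5542 0.525  0.    ] [0.5964 0.4611 0.0435]
canister 0.82 [121.  300.2] [ 0.5179 -0.5243  0.    ] [ 0.5638 -0.5413  0.0456]
bowl 0.89 [312.2 259.3] [0.7871 0.0033 0.    ] [ 0.8299 -0.0511  0.059 ]
{'t': 1.1, 'joint_pos': array([ 1.0923,  0.0911,  1.2307,  0.    ,  1.8198, -0.0567]), 'joint_vel': array([-0.0006,  0.0011, -0.002 , -0.0008, -0.    , -0.0001]), 'joint_torque': array([ -0.0008, -45.847 , -41.8103,  -0.0001,   0.0005,   0.    ]), 'position': array([0.2456, 0.5474, 0.2313]), 'eef_rot': array([-0.    ,  0.2093,  0.9778, -0.    ]), 'ft_force': array([-0.4174, -0.0917,  0.4077]), 'ft_torque': array([-0.0291,  0.019 ,  0.0462]), 'finger_force': 0.0, 'grip_width': 0.9993661790564463}
```

View pics/top0.png

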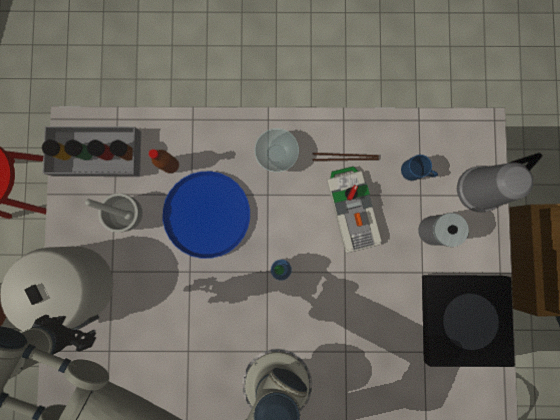

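View pics/scene0.png

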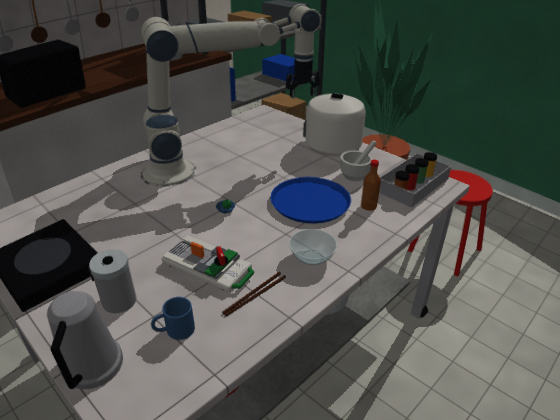

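The top view shows the slicer at about (355,210) with its bridge and knob away from the robot at (351,190) and the orange fin at (359,219). The platter is at (207,214), the dish at (281,270), the bowl at (277,150) and the canister at (443,230). I'll now refine the slicer's axis and the knob and fin positions.

```bash
cat > m.py <<'E'
from h import *
np.set_printoptions(precision=4,suppress=True)
def cloud(p,m):
    v,u=np.nonzero(m&(p['range_z']>0))
    return np.array([at_d(p,(a,b)) for a,b in zip(u,v)])
def near(p,lo,hi):
    m=np.zeros(p['range_z'].shape,bool);m[lo[1]:hi[1],lo[0]:hi[0]]=1;return m
def hsv(p): return cv2.cvtColor(p['image'],cv2.COLOR_RGB2HSV).astype(int)
def red(h): return ((h[...,0]<5)|(h[...,0]>172))&(h[...,1]>150)&(h[...,2]>60)
def orange(h): return (h[...,0]>=6)&(h[...,0]<18)&(h[...,1]>150)&(h[...,2]>100)
E
python3 - <<'E'
from m import *
for n,lo,hi in(('top',(315,155),(395,260)),('scene',(150,225),(270,300))):
    p=optics.get_image(n);h=hsv(p);b=near(p,lo,hi)
    for k,f in(('red',red),('orange',orange)):
        c=cloud(p,f(h)&b)
        if len(c): print(n,k,len(c),c.mean(0),np.median(c,0),c.min(0),c.max(0))
    s=optics.silhouettes('slicer',p)
    if s:
        c=cloud(p,s[0]['pixels']);c=c[(c[:,2]>.02)&(c[:,2]<.06)]
        r=cv2.minAreaRect((c[:,:2]*1000).astype(np.float32));print(n,s[0]['conf'],s[0]['xy'],len(c),r)
    im=cv2.cvtColor(p['image'],cv2.COLOR_RGB2BGR)[lo[1]:hi[1],lo[0]:hi[0]]
    im=cv2.resize(im,(390,int(390*im.shape[0]/im.shape[1])),interpolation=cv2.INTER_CUBIC)
    if n=='top': A=im
    else: B=im
B=cv2.copyMakeBorder(B,0,A.shape[0]-B.shape[0],0,0,cv2.BORDER_CONSTANT)
cv2.imwrite('pics/c1.png',np.hstack([A,B]))
E
```

```text
top red 73 [ 0.6359 -0.2434  0.0842] [ 0.6344 -0.243   0.0893] [ 0.6156 -0.2618  0.0301] [ 0.6686 -0.2304  0.0973]
top orange 67 [ 0.5511 -0.2652  0.0717] [ 0.5509 -0.2647  0.0766] [ 0.5314 -0.2741  0.034 ] [ 0.5731 -0.2578  0.0836]
top 0.79 [353.2, 198.4] 2189 ((589.3941040039062, -257.8577880859375), (280.6287841796875, 124.8835220336914), 13.729331016540527)
scene red 93 [ 0.6458 -0.2488  0.0822] [ 0.6493 -0.2501  0.0869] [ 0.6189 -0.2597  0.0589] [ 0.6654 -0.2302  0.095 ]
scene orange 36 [ 0.5532 -0.2644  0.0786] [ 0.5539 -0.2653  0.0796] [ 0.5346 -0.2733  0.0362] [ 0.573  -0.2305  0.0842]
scene 0.62 [215.3, 265.9] 2117 ((592.191650390625, -255.7623748779297), (283.5135192871094, 128.58741760253906), 13.179154396057129)
```

View pics/c1.png

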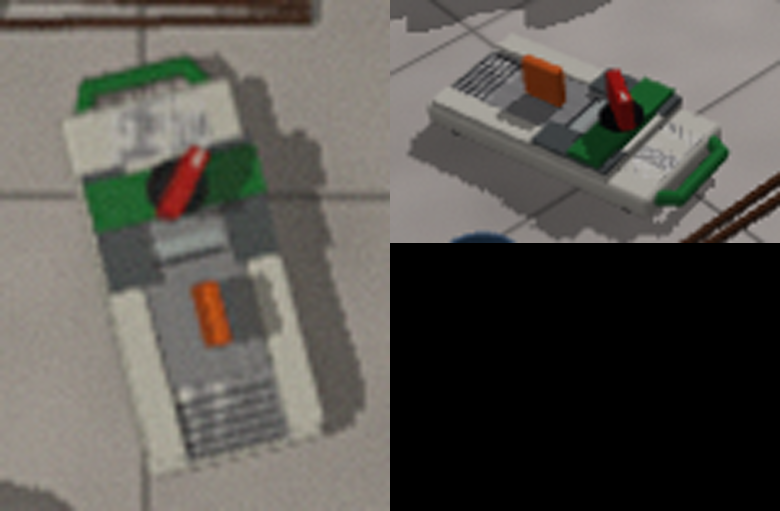

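The crop confirms the layout. The knob's white dash points away and to the right, so knob yaw is about -0.43, lock about 0.67 and slicer yaw about 0.236. That puts the slicer centre near (0.580,-0.259), the knob at (0.638,-0.245) and the fin at (0.551,-0.266). Now I'll move above the knob.

```bash
cat > d.py <<'E'
import sys,numpy as np
from scipy.spatial.transform import Rotation as Ro
from workcell import robot
x,y,z,yaw=map(float,sys.argv[1:5])
o=robot.get_obs();q=o['eef_rot'];R=Ro.from_quat([q[1],q[2],q[3],q[0]])
c,s=np.cos(yaw),np.sin(yaw)
G=Ro.from_matrix(np.array([[-s,c,0][0:0]or [s,c,0],[-c,s,0],[0,0,-1]]))
d=R.inv().apply(np.array([x,y,z])-o['position'])*100
Y=R.as_matrix()[:,1]
print('t cm',d.round(2),'rv',(R.inv()*G).as_rotvec().round(3),'pos',o['position'].round(4),'yawY',np.arctan2(Y[1],Y[0]).round(3),'q6',o['joint_pos'][5].round(3),'t',o['t'],'F',o['ft_force'].round(1))
E
sed -i 's/\[-s,c,0\]\[0:0\]or //' d.py
python3 -m handwheel '[{"tx":-68,"ty":-56,"fingers":4},{"tx":-68,"ty":-56,"fingers":4},{"tx":-68,"ty":-56,"fingers":4},{"tx":-68,"ty":-56,"fingers":4},{"tx":-68,"ty":-56,"fingers":4},{"tx":-68,"ty":-56,"fingers":4},{"tx":-68,"ty":-56,"fingers":4},{"tx":-68,"ty":-56,"fingers":4}]' 40; python3 d.py 0.638 -0.245 0.13 1.14
```

```text
invalid input at $[0]: expected keys fingers, tx, ty, tz, rx, ry, rz
Traceback (most recent call last):
  File "d.py", line 7, in <module>
    G=Ro.from_matrix(np.array([[s,c,0],[-c,s,0],[0,0,-1]]))
  File "scipy/spatial/transform/_rotation.pyx", line 1143, in scipy.spatial.transform._rotation.Rotation.from_matrix
ValueError: Non-positive determinant (left-handed or null coordinate frame) in rotation matrix 0: [[ 0.9086335  0.4175945  0.       ]
 [-0.4175945  0.9086335  0.       ]
 [ 0.         0.        -1.       ]].
```

```bash
sed -i 's/\[\[s,c,0\],\[-c,s,0\]/[[-s,c,0],[c,s,0]/' d.py
python3 -m handwheel '[{"tx":-68,"ty":-56,"tz":0,"rx":0,"ry":0,"rz":0,"fingers":4},{"tx":-68,"ty":-56,"tz":0,"rx":0,"ry":0,"rz":0,"fingers":4},{"tx":-68,"ty":-56,"tz":0,"rx":0,"ry":0,"rz":0,"fingers":4},{"tx":-68,"ty":-56,"tz":0,"rx":0,"ry":0,"rz":0,"fingers":4},{"tx":-68,"ty":-56,"tz":0,"rx":0,"ry":0,"rz":0,"fingers":4},{"tx":-68,"ty":-56,"tz":0,"rx":0,"ry":0,"rz":0,"fingers":4},{"tx":-68,"ty":-56,"tz":0,"rx":0,"ry":0,"rz":0,"fingers":4},{"tx":-68,"ty":-56,"tz":0,"rx":0,"ry":0,"rz":0,"fingers":4}]' 40; python3 d.py 0.638 -0.245 0.13 1.14
```

```text
t: 2.3
position: [0.4682, 0.0975, 0.2316]
eef_rot: [0.0, 0.209, 0.978, 0.0]
ft_force: [1.2, 0.7, 0.1]
grip_width: 0.47
finger_force: 0.0
t cm [-29.5  -24.31  10.17] rv [0.001 0.001 0.009] pos [0.4682 0.0975 0.2316] yawY 1.149 q6 -1.015 t 2.3 F [1.2 0.7 0.1]
```

```bash
python3 -m handwheel '[{"tx":-29,"ty":-24,"tz":8,"rx":0,"ry":0,"rz":0,"fingers":4},{"tx":-29,"ty":-24,"tz":8,"rx":0,"ry":0,"rz":0,"fingers":4},{"tx":-29,"ty":-24,"tz":8,"rx":0,"ry":0,"rz":0,"fingers":4},{"tx":-29,"ty":-24,"tz":8,"rx":0,"ry":0,"rz":0,"fingers":4},{"tx":-29,"ty":-24,"tz":8,"rx":0,"ry":0,"rz":0,"fingers":4},{"tx":-29,"ty":-24,"tz":8,"rx":0,"ry":0,"rz":0,"fingers":4},{"tx":-29,"ty":-24,"tz":8,"rx":0,"ry":0,"rz":0,"fingers":4},{"tx":-29,"ty":-24,"tz":8,"rx":0,"ry":0,"rz":0,"fingers":4}]'; python3 d.py 0.638 -0.245 0.13 1.14
python3 - <<'E'
from m import *
p=optics.get_image('scene');h=hsv(p);c=cloud(p,red(h)&near(p,(150,225),(270,300)))
c=c[c[:,2]>.065];print(len(c),c.mean(0),c.min(0),c.max(0))
pc=p;im=cv2.cvtColor(p['image'],cv2.COLOR_RGB2BGR)[190:300,150:270];cv2.imwrite('pics/c2.png',cv2.resize(im,None,fx=5,fy=5,interpolation=cv2.INTER_CUBIC))
E
```

```text
t: 3.3
position: [0.6338, -0.2385, 0.1506]
eef_rot: [-0.001, 0.21, 0.978, 0.0]
ft_force: [0.8, 1.5, 0.9]
grip_width: 0.472
finger_force: 0.0
t cm [-0.65 -0.42  2.05] rv [ 0.    -0.001  0.008] pos [ 0.6338 -0.2385  0.1506] yawY 1.148 q6 -1.558 t 3.3 F [0.8 1.5 0.9]
86 [ 0.6455 -0.2489  0.0843] [ 0.6183 -0.2607  0.0671] [ 0.6629 -0.2314  0.0951]
```

View pics/c2.png

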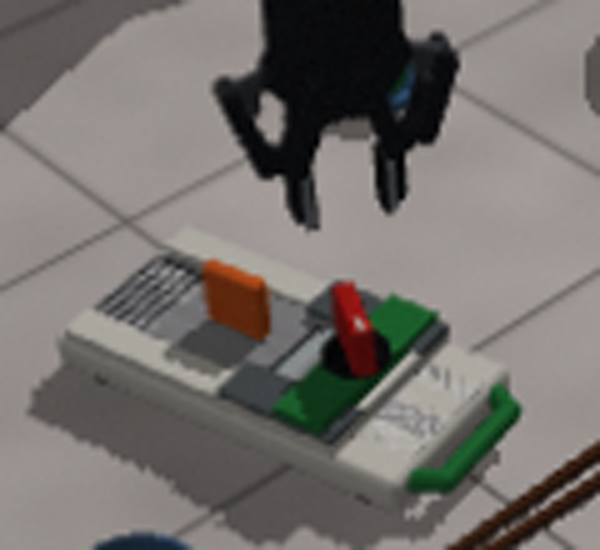

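The gripper hangs over the slicer at about (340,120) in the crop, straddling the knob bar with plenty of clearance. The knob centre is near (0.640,-0.246). Descending.

```bash
python3 -m handwheel '[{"tx":-0.85,"ty":-0.4,"tz":3,"rx":0,"ry":0,"rz":0,"fingers":4},{"tx":-0.85,"ty":-0.4,"tz":6,"rx":0,"ry":0,"rz":0,"fingers":4},{"tx":-0.85,"ty":-0.4,"tz":8.8,"rx":0,"ry":0,"rz":0,"fingers":4},{"tx":-0.85,"ty":-0.4,"tz":8.8,"rx":0,"ry":0,"rz":0,"fingers":4},{"tx":-0.85,"ty":-0.4,"tz":8.8,"rx":0,"ry":0,"rz":0,"fingers":4}]'; python3 d.py 0.640 -0.246 0.062 1.14
```

```text
t: 3.98
position: [0.6409, -0.2447, 0.0659]
eef_rot: [0.002, 0.209, 0.978, -0.0]
ft_force: [0.4, 0.3, 0.3]
grip_width: 0.466
finger_force: 0.0
t cm [ 0.03 -0.16  0.39] rv [0.    0.003 0.01 ] pos [ 0.6409 -0.2447  0.0659] yawY 1.15 q6 -1.565 t 3.975 F [0.4 0.3 0.3]
```

Close, and see how the bar sits by the force and drift.

```bash
python3 -m handwheel '[{"tx":0,"ty":-0.15,"tz":0.3,"rx":0,"ry":0,"rz":0,"fingers":2.5},{"tx":0,"ty":-0.15,"tz":0.3,"rx":0,"ry":0,"rz":0,"fingers":1},{"tx":0,"ty":-0.15,"tz":0.3,"rx":0,"ry":0,"rz":0,"fingers":0.8},{"tx":0,"ty":-0.15,"tz":0.3,"rx":0,"ry":0,"rz":0,"fingers":0.8},{"tx":0,"ty":-0.15,"tz":0.3,"rx":0,"ry":0,"rz":0,"fingers":0.8},{"tx":0,"ty":-0.15,"tz":0.3,"rx":0,"ry":0,"rz":0,"fingers":0.8},{"tx":0,"ty":-0.15,"tz":0.3,"rx":0,"ry":0,"rz":0,"fingers":0.8}]' 40; python3 d.py 0.640 -0.246 0.062 1.14; python3 -c "
from h import *;print(robot.get_obs()['ft_torque'])"
```

```text
t: 4.85
position: [0.6404, -0.246, 0.062]
eef_rot: [0.001, 0.209, 0.978, 0.001]
ft_force: [0.2, 5.4, 6.4]
grip_width: 0.162
finger_force: 41.5
t cm [ 0.04 -0.02  0.  ] rv [0.002 0.002 0.01 ] pos [ 0.6404 -0.246   0.062 ] yawY 1.15 q6 -1.567 t 4.85 F [0.2 5.4 6.4]
[ 0.84985884 -0.03699676 -0.01473478]
```

Gripped, width 13.8 mm. Now turning clockwise while rising.

```bash
python3 -m handwheel '[{"tx":0,"ty":0,"tz":-0.04,"rx":0,"ry":0,"rz":0.17,"fingers":0.8},{"tx":0,"ty":0,"tz":-0.08,"rx":0,"ry":0,"rz":0.34,"fingers":0.8},{"tx":0,"ty":0,"tz":-0.13,"rx":0,"ry":0,"rz":0.51,"fingers":0.8},{"tx":0,"ty":0,"tz":-0.17,"rx":0,"ry":0,"rz":0.68,"fingers":0.8},{"tx":0,"ty":0,"tz":-0.21,"rx":0,"ry":0,"rz":0.85,"fingers":0.8},{"tx":0,"ty":0,"tz":-0.25,"rx":0,"ry":0,"rz":1.02,"fingers":0.8},{"tx":0,"ty":0,"tz":-0.3,"rx":0,"ry":0,"rz":1.19,"fingers":0.8},{"tx":0,"ty":0,"tz":-0.33,"rx":0,"ry":0,"rz":1.3,"fingers":0.8}]'; python3 d.py 0.640 -0.246 0.065 -0.16;python3 -c "
from h import *;print(robot.get_obs()['ft_torque'])"
```

```text
t: 5.85
position: [0.6374, -0.2475, 0.0651]
eef_rot: [-0.001, 0.76, 0.65, -0.002]
ft_force: [-11.1, 2.3, 10.0]
grip_width: 0.154
finger_force: 42.1
t cm [0.18 0.23 0.01] rv [-0.004  0.001  0.004] pos [ 0.6374 -0.2475  0.0651] yawY -0.156 q6 -0.263 t 5.85 F [-11.1   2.3  10. ]
[0.44871665 1.97222855 0.12291885]
```

```bash
python3 -m handwheel '[{"tx":-0.1,"ty":-0.3,"tz":-0.04,"rx":0,"ry":0,"rz":0.17,"fingers":0.8},{"tx":-0.1,"ty":-0.3,"tz":-0.08,"rx":0,"ry":0,"rz":0.34,"fingers":0.8},{"tx":-0.1,"ty":-0.3,"tz":-0.13,"rx":0,"ry":0,"rz":0.51,"fingers":0.8},{"tx":-0.1,"ty":-0.3,"tz":-0.17,"rx":0,"ry":0,"rz":0.68,"fingers":0.8},{"tx":-0.1,"ty":-0.3,"tz":-0.21,"rx":0,"ry":0,"rz":0.85,"fingers":0.8},{"tx":-0.1,"ty":-0.3,"tz":-0.25,"rx":0,"ry":0,"rz":1.02,"fingers":0.8},{"tx":-0.1,"ty":-0.3,"tz":-0.3,"rx":0,"ry":0,"rz":1.19,"fingers":0.8},{"tx":-0.1,"ty":-0.3,"tz":-0.34,"rx":0,"ry":0,"rz":1.36,"fingers":0.8}]'; python3 d.py 0.637 -0.247 0.069 -1.52;python3 -c "
from h import *;print(robot.get_obs()['ft_torque'])"
```

```text
t: 6.85
position: [0.6351, -0.2448, 0.0686]
eef_rot: [-0.002, 1.0, 0.028, -0.002]
ft_force: [-10.0, 12.3, 11.3]
grip_width: 0.157
finger_force: 42.3
t cm [ 0.18  0.23 -0.04] rv [-0.005  0.003  0.005] pos [ 0.6351 -0.2448  0.0686] yawY -1.515 q6 1.096 t 6.85 F [-10.   12.3  11.3]
[2.11381084 1.63386073 0.11668254]
```

Tool yaw puts the lock at about 3.32. Release, rise, and verify.

```bash
python3 -m handwheel '[{"tx":0.1,"ty":0.2,"tz":0,"rx":0,"ry":0,"rz":0,"fingers":2.5},{"tx":0.1,"ty":0.2,"tz":0,"rx":0,"ry":0,"rz":0,"fingers":4},{"tx":0.1,"ty":0.2,"tz":0,"rx":0,"ry":0,"rz":0,"fingers":4},{"tx":0.1,"ty":0.2,"tz":-2,"rx":0,"ry":0,"rz":0,"fingers":4},{"tx":0.1,"ty":0.2,"tz":-5,"rx":0,"ry":0,"rz":0,"fingers":4},{"tx":0.1,"ty":0.2,"tz":-8,"rx":0,"ry":0,"rz":0,"fingers":4},{"tx":0.1,"ty":0.2,"tz":-8,"rx":0,"ry":0,"rz":0,"fingers":4}]'; python3 d.py 0.5505 -0.267 0.13 -1.335
python3 - <<'E'
from m import *
p=optics.get_image('scene');h=hsv(p);b=near(p,(150,225),(270,300))
c=cloud(p,red(h)&b);c=c[c[:,2]>.065];print('red',len(c),c.mean(0),c.min(0),c.max(0))
c=cloud(p,orange(h)&b);c=c[(c[:,2]>.06)];print('or',len(c),c.mean(0),c.min(0),c.max(0), cv2.minAreaRect((c[:,:2]*1000).astype(np.float32)))
im=cv2.cvtColor(p['image'],cv2.COLOR_RGB2BGR)[190:300,150:270];cv2.imwrite('pics/c3.png',cv2.resize(im,None,fx=5,fy=5,interpolation=cv2.INTER_CUBIC))
E
```

```text
t: 7.72
position: [0.6391, -0.2501, 0.1527]
eef_rot: [0.002, 1.0, 0.03, 0.004]
ft_force: [0.3, 0.3, -0.3]
grip_width: 0.467
finger_force: 0.0
t cm [-8.96  1.15  2.21] rv [ 0.005 -0.007 -0.176] pos [ 0.6391 -0.2501  0.1527] yawY -1.511 q6 1.088 t 7.725 F [ 0.3  0.3 -0.3]
red 142 [ 0.6444 -0.247   0.0866] [ 0.6175 -0.2534  0.0665] [ 0.6651 -0.2363  0.1028]
or 35 [ 0.5529 -0.2649  0.0791] [ 0.5297 -0.2761  0.0739] [ 0.5729 -0.2561  0.0843] ((552.0133666992188, -267.09405517578125), (42.5701789855957, 15.22418212890625), 12.246726989746094)
```

View pics/c3.png

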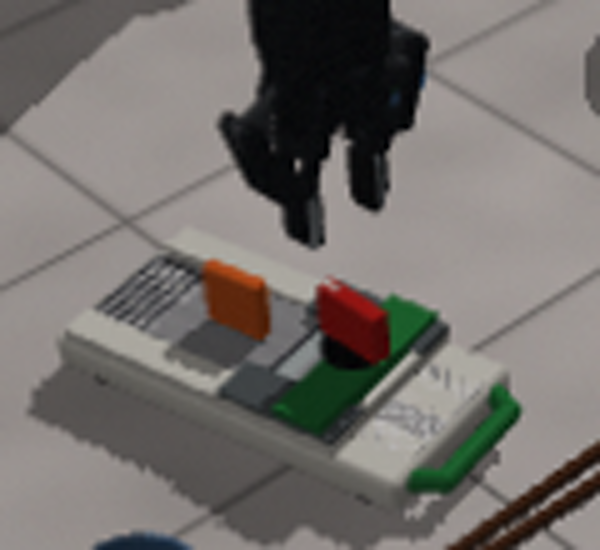

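The knob has turned half a turn: the dash is now at the front end, about (330,285) in the crop, and the bar is nearly along the slicer. The orange fin is at (237,300), measured at about (0.551,-0.267). Go over the fin.

```bash
python3 -m handwheel '[{"tx":-4.5,"ty":0.6,"tz":0,"rx":0,"ry":0,"rz":-0.09,"fingers":4},{"tx":-8.9,"ty":1.1,"tz":2,"rx":0,"ry":0,"rz":-0.17,"fingers":4},{"tx":-8.9,"ty":1.1,"tz":4.5,"rx":0,"ry":0,"rz":-0.17,"fingers":4},{"tx":-8.9,"ty":1.1,"tz":5.5,"rx":0,"ry":0,"rz":-0.17,"fingers":4},{"tx":-8.9,"ty":1.1,"tz":5.5,"rx":0,"ry":0,"rz":-0.17,"fingers":4}]'; python3 d.py 0.5505 -0.267 0.046 -1.335
```

```text
t: 8.4
position: [0.549, -0.2651, 0.0907]
eef_rot: [-0.001, 0.993, 0.115, -0.001]
ft_force: [-0.1, -0.7, 0.3]
grip_width: 0.467
finger_force: 0.0
t cm [0.11 0.22 4.47] rv [-0.002  0.002 -0.006] pos [ 0.549  -0.2651  0.0907] yawY -1.341 q6 0.835 t 8.4 F [-0.1 -0.7  0.3]
```

```bash
python3 -m handwheel '[{"tx":0.1,"ty":0.2,"tz":2,"rx":0,"ry":0,"rz":0,"fingers":4},{"tx":0.1,"ty":0.2,"tz":4.4,"rx":0,"ry":0,"rz":0,"fingers":4},{"tx":0.1,"ty":0.2,"tz":4.4,"rx":0,"ry":0,"rz":0,"fingers":4},{"tx":0.1,"ty":0.2,"tz":4.4,"rx":0,"ry":0,"rz":0,"fingers":1},{"tx":0.1,"ty":0.2,"tz":4.4,"rx":0,"ry":0,"rz":0,"fingers":0.6},{"tx":0.1,"ty":0.2,"tz":4.4,"rx":0,"ry":0,"rz":0,"fingers":0.6},{"tx":0.1,"ty":0.2,"tz":4.4,"rx":0,"ry":0,"rz":0,"fingers":0.6},{"tx":0.1,"ty":0.2,"tz":4.4,"rx":0,"ry":0,"rz":0,"fingers":0.6}]' 60; python3 d.py 0.5505 -0.267 0.046 -1.335
```

```text
t: 9.4
position: [0.5515, -0.2675, 0.0494]
eef_rot: [0.001, 0.993, 0.115, 0.001]
ft_force: [-0.7, 0.9, 6.1]
grip_width: 0.127
finger_force: 59.9
t cm [-0.09 -0.07  0.34] rv [ 0.001 -0.002 -0.006] pos [ 0.5515 -0.2675  0.0494] yawY -1.341 q6 0.834 t 9.4 F [-0.7  0.9  6.1]
```

```bash
python3 -m handwheel '[{"tx":-1,"ty":0,"tz":0,"rx":0,"ry":0,"rz":0,"fingers":0.6},{"tx":-2,"ty":0,"tz":0,"rx":0,"ry":0,"rz":0,"fingers":0.6},{"tx":-3.5,"ty":0,"tz":0,"rx":0,"ry":0,"rz":0,"fingers":0.6},{"tx":-5,"ty":0,"tz":0,"rx":0,"ry":0,"rz":0,"fingers":0.6},{"tx":-6.5,"ty":0,"tz":0,"rx":0,"ry":0,"rz":0,"fingers":0.6},{"tx":-8,"ty":0,"tz":0,"rx":0,"ry":0,"rz":0,"fingers":0.6},{"tx":-9,"ty":0,"tz":0,"rx":0,"ry":0,"rz":0,"fingers":0.6},{"tx":-9,"ty":0,"tz":0,"rx":0,"ry":0,"rz":0,"fingers":0.6}]'; python3 d.py 0.5505 -0.267 0.046 -1.335
python3 - <<'E'
from m import *
p=optics.get_image('scene');h=hsv(p);b=near(p,(130,215),(270,300))
c=cloud(p,orange(h)&b);print('or',len(c),c.mean(0) if len(c) else 0)
im=cv2.cvtColor(p['image'],cv2.COLOR_RGB2BGR)[190:300,130:270];cv2.imwrite('pics/c4.png',cv2.resize(im,None,fx=5,fy=5,interpolation=cv2.INTER_CUBIC))
E
```

```text
t: 10.4
position: [0.4626, -0.2886, 0.0494]
eef_rot: [0.001, 0.993, 0.114, 0.0]
ft_force: [-1.0, 0.4, 9.1]
grip_width: 0.132
finger_force: 60.3
t cm [ 9.05 -0.11  0.34] rv [ 0.002 -0.001 -0.007] pos [ 0.4626 -0.2886  0.0494] yawY -1.342 q6 0.722 t 10.4 F [-1.   0.4  9.1]
or 8 [ 0.4785 -0.2828  0.0783]
```

View pics/c4.png

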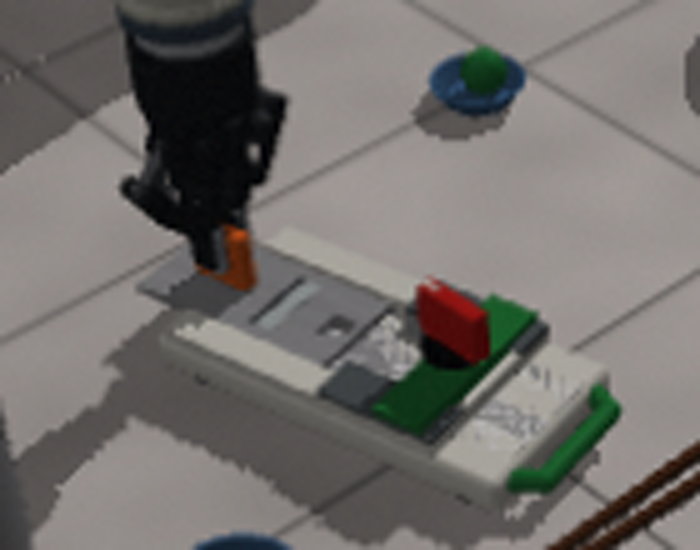

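The blade is well out: its bolt hole shows at (335,325) in the crop, clear of the lips, and the fin is in the gripper at (235,260). Lift, and measure the platter's centre.

```bash
python3 -m handwheel '[{"tx":0,"ty":0,"tz":-0.5,"rx":0,"ry":0,"rz":0,"fingers":0.6},{"tx":0,"ty":0,"tz":-2,"rx":0,"ry":0,"rz":0,"fingers":0.6},{"tx":0,"ty":0,"tz":-4.5,"rx":0,"ry":0,"rz":0,"fingers":0.6},{"tx":0,"ty":0,"tz":-7.5,"rx":0,"ry":0,"rz":0,"fingers":0.6},{"tx":0,"ty":0,"tz":-10,"rx":0,"ry":0,"rz":0,"fingers":0.6},{"tx":0,"ty":0,"tz":-10,"rx":0,"ry":0,"rz":0,"fingers":0.6}]' 80
python3 - <<'E'
from m import *
for n in('top','scene'):
    p=optics.get_image(n);s=optics.silhouettes('platter',p)
    if s:
        c=cloud(p,s[0]['pixels']);c=c[(c[:,2]<.04)&(c[:,2]>0.012)];e=cv2.fitEllipse((c[:,:2]*1000).astype(np.float32));print(n,s[0]['conf'],cv2.minEnclosingCircle((c[:,:2]*1000).astype(np.float32)),e)
    for r in optics.pinpoint('platter',p)[:1]: print(r['conf'],at_z(p,r['xy'],0))
im=cv2.cvtColor(p['image'],cv2.COLOR_RGB2BGR)[160:300,110:290];cv2.imwrite('pics/c5.png',cv2.resize(im,None,fx=4,fy=4,interpolation=cv2.INTER_CUBIC))
E
python3 d.py 0.541 0.225 0.15 -1.335
```

```text
t: 11.2
position: [0.464, -0.2884, 0.1507]
eef_rot: [0.002, 0.993, 0.115, 0.002]
ft_force: [0.6, 0.4, -1.4]
grip_width: 0.129
finger_force: 78.0
top 0.58 ((567.9235229492188, 241.03199768066406), 149.11160278320312) ((567.2213134765625, 240.81031799316406), (283.5431823730469, 283.7877197265625), 19.774658203125)
0.96 [0.5671 0.2399 0.    ]
scene 0.57 ((570.2522583007812, 248.68528747558594), 156.22030639648438) ((567.522705078125, 248.56182861328125), (274.0299987792969, 278.0006103515625), 42.750274658203125)
0.67 [0.5845 0.2487 0.    ]
t cm [ 19.31 -48.1   -0.31] rv [-0.002  0.002 -0.006] pos [ 0.4625 -0.2874  0.1463] yawY -1.341 q6 0.723 t 11.5 F [-0.1 -0.2 -1.7]
```

View pics/c5.png

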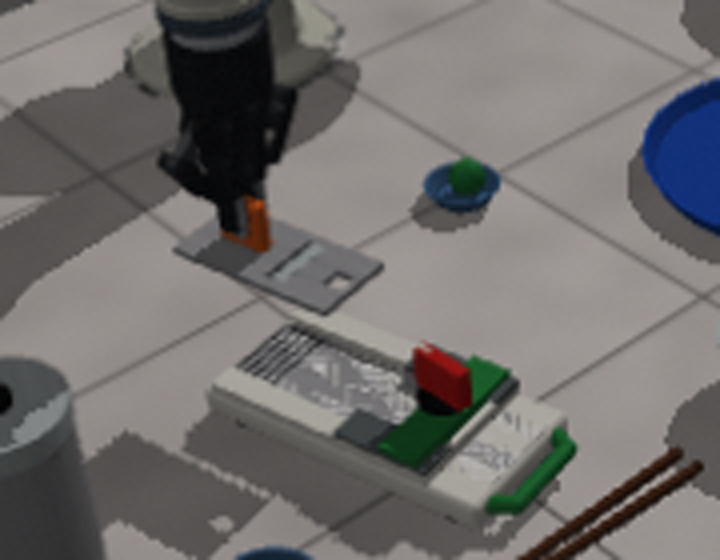

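The blade hangs level in the gripper at (280,260) in the crop, clear of the slicer. The platter centre is near (0.568,0.241). Carry it over.

```bash
python3 -m handwheel '[{"tx":0.6,"ty":-1.5,"tz":0,"rx":0,"ry":0,"rz":0,"fingers":0.6},{"tx":1.8,"ty":-4.5,"tz":0,"rx":0,"ry":0,"rz":0,"fingers":0.6},{"tx":3.5,"ty":-9,"tz":0,"rx":0,"ry":0,"rz":0,"fingers":0.6},{"tx":5.3,"ty":-13.5,"tz":0,"rx":0,"ry":0,"rz":0,"fingers":0.6},{"tx":7.1,"ty":-18,"tz":0,"rx":0,"ry":0,"rz":0,"fingers":0.6},{"tx":8.9,"ty":-22.5,"tz":0,"rx":0,"ry":0,"rz":0,"fingers":0.6},{"tx":10.6,"ty":-27,"tz":0,"rx":0,"ry":0,"rz":0,"fingers":0.6},{"tx":12.4,"ty":-31.5,"tz":0,"rx":0,"ry":0,"rz":0,"fingers":0.6}]' 80
python3 -m handwheel '[{"tx":1.8,"ty":-4.5,"tz":0,"rx":0,"ry":0,"rz":0,"fingers":0.6},{"tx":3.5,"ty":-9,"tz":0,"rx":0,"ry":0,"rz":0,"fingers":0.6},{"tx":5.3,"ty":-13.5,"tz":0,"rx":0,"ry":0,"rz":0,"fingers":0.6},{"tx":6.5,"ty":-16.5,"tz":0,"rx":0,"ry":0,"rz":0,"fingers":0.6},{"tx":6.9,"ty":-17.6,"tz":0,"rx":0,"ry":0,"rz":0,"fingers":0.6},{"tx":6.9,"ty":-17.6,"tz":0,"rx":0,"ry":0,"rz":0,"fingers":0.6},{"tx":6.9,"ty":-17.6,"tz":0,"rx":0,"ry":0,"rz":0,"fingers":0.6}]' 80
python3 d.py 0.539 0.234 0.025 -1.335
```

```text
t: 12.5
position: [0.5116, 0.0497, 0.1478]
eef_rot: [-0.0, 0.993, 0.115, -0.0]
ft_force: [-0.3, -0.9, -2.4]
grip_width: 0.125
finger_force: 78.0
t: 13.38
position: [0.5391, 0.2333, 0.148]
eef_rot: [0.0, 0.993, 0.114, -0.0]
ft_force: [-0.0, -0.7, -1.2]
grip_width: 0.123
finger_force: 78.0
t cm [ 1.00e-02 -7.00e-02  1.23e+01] rv [ 0.001  0.    -0.007] pos [0.5391 0.2333 0.148 ] yawY -1.342 q6 1.693 t 13.375 F [-0.  -0.7 -1.2]
```

```bash
python3 -m handwheel '[{"tx":0,"ty":0,"tz":1.5,"rx":0,"ry":0,"rz":0,"fingers":0.6},{"tx":0,"ty":0,"tz":4,"rx":0,"ry":0,"rz":0,"fingers":0.6},{"tx":0,"ty":0,"tz":6.5,"rx":0,"ry":0,"rz":0,"fingers":0.6},{"tx":0,"ty":0,"tz":9,"rx":0,"ry":0,"rz":0,"fingers":0.6},{"tx":0,"ty":0,"tz":10.5,"rx":0,"ry":0,"rz":0,"fingers":0.6},{"tx":0,"ty":0,"tz":11.2,"rx":0,"ry":0,"rz":0,"fingers":0.6},{"tx":0,"ty":0,"tz":11.2,"rx":0,"ry":0,"rz":0,"fingers":0.6},{"tx":0,"ty":0,"tz":11.2,"rx":0,"ry":0,"rz":0,"fingers":0.6}]'
python3 - <<'E'
from m import *
p=optics.get_image('scene')
im=cv2.cvtColor(p['image'],cv2.COLOR_RGB2BGR)[130:240,250:370];cv2.imwrite('pics/c6.png',cv2.resize(im,None,fx=5,fy=5,interpolation=cv2.INTER_CUBIC))
E
python3 -m handwheel '[{"tx":0,"ty":0,"tz":0.2,"rx":0,"ry":0,"rz":0,"fingers":0.6},{"tx":0,"ty":0,"tz":0.4,"rx":0,"ry":0,"rz":0,"fingers":0.6},{"tx":0,"ty":0,"tz":0.6,"rx":0,"ry":0,"rz":0,"fingers":0.6},{"tx":0,"ty":0,"tz":0.7,"rx":0,"ry":0,"rz":0,"fingers":0.6},{"tx":0,"ty":0,"tz":0.7,"rx":0,"ry":0,"rz":0,"fingers":0.6}]'
```

```text
t: 14.38
position: [0.5399, 0.2345, 0.0372]
eef_rot: [-0.0, 0.993, 0.115, 0.001]
ft_force: [0.9, -0.2, -1.8]
grip_width: 0.131
finger_force: 78.0
t: 15.05
position: [0.5391, 0.2342, 0.0288]
eef_rot: [0.0, 0.993, 0.115, -0.0]
ft_force: [-1.0, -0.5, -1.5]
grip_width: 0.126
finger_force: 78.0
```

View pics/c6.png

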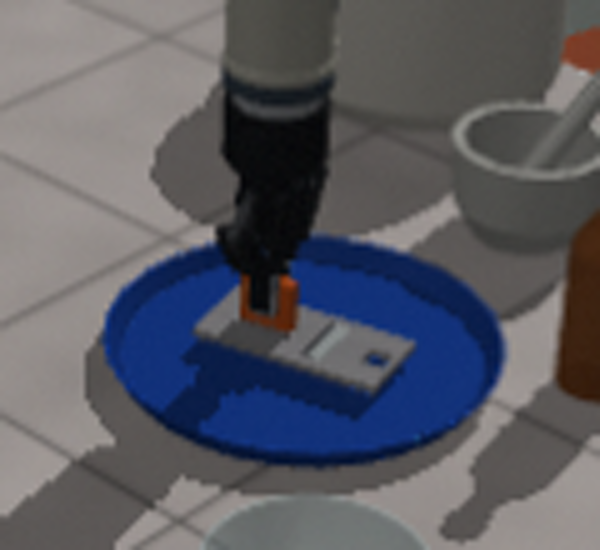

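The blade, centred near (305,340) in the crop, hovers level over the middle of the platter, whose centre is about (305,350). Lower in millimetre steps until it touches.

```bash
python3 -m handwheel '[{"tx":0,"ty":0,"tz":0.1,"rx":0,"ry":0,"rz":0,"fingers":0.6},{"tx":0,"ty":0,"tz":0.2,"rx":0,"ry":0,"rz":0,"fingers":0.6},{"tx":0,"ty":0,"tz":0.2,"rx":0,"ry":0,"rz":0,"fingers":0.6}]'
python3 -m handwheel '[{"tx":0,"ty":0,"tz":0.1,"rx":0,"ry":0,"rz":0,"fingers":0.6},{"tx":0,"ty":0,"tz":0.15,"rx":0,"ry":0,"rz":0,"fingers":0.6},{"tx":0,"ty":0,"tz":0.15,"rx":0,"ry":0,"rz":0,"fingers":0.6}]'
```

```text
t: 15.42
position: [0.5391, 0.2342, 0.0268]
eef_rot: [0.0, 0.993, 0.115, -0.0]
ft_force: [0.3, 0.2, -0.7]
grip_width: 0.125
finger_force: 78.0
t: 15.8
position: [0.5392, 0.2344, 0.0256]
eef_rot: [-0.0, 0.993, 0.115, 0.0]
ft_force: [-0.0, -0.2, -0.9]
grip_width: 0.126
finger_force: 78.3
```

```bash
python3 -m handwheel '[{"tx":0,"ty":0,"tz":0.05,"rx":0,"ry":0,"rz":0,"fingers":0.6},{"tx":0,"ty":0,"tz":0.1,"rx":0,"ry":0,"rz":0,"fingers":0.6},{"tx":0,"ty":0,"tz":0.1,"rx":0,"ry":0,"rz":0,"fingers":0.6}]'
python3 -m handwheel '[{"tx":0,"ty":0,"tz":0.05,"rx":0,"ry":0,"rz":0,"fingers":0.6},{"tx":0,"ty":0,"tz":0.1,"rx":0,"ry":0,"rz":0,"fingers":0.6},{"tx":0,"ty":0,"tz":0.1,"rx":0,"ry":0,"rz":0,"fingers":0.6}]'
```

```text
t: 16.18
position: [0.5393, 0.2343, 0.0255]
eef_rot: [-0.0, 0.993, 0.115, 0.0]
ft_force: [-3.4, -1.3, 4.4]
grip_width: 0.122
finger_force: 79.0
t: 16.55
position: [0.5393, 0.2344, 0.0255]
eef_rot: [-0.0, 0.993, 0.115, 0.0]
ft_force: [-5.9, -1.4, 9.3]
grip_width: 0.127
finger_force: 79.7
```

Contact, about 10 N. Ease up, open and retreat straight up.

```bash
python3 -m handwheel '[{"tx":0,"ty":0,"tz":-0.1,"rx":0,"ry":0,"rz":0,"fingers":0.9},{"tx":0,"ty":0,"tz":-0.1,"rx":0,"ry":0,"rz":0,"fingers":2},{"tx":0,"ty":0,"tz":-0.1,"rx":0,"ry":0,"rz":0,"fingers":4},{"tx":0,"ty":0,"tz":-0.1,"rx":0,"ry":0,"rz":0,"fingers":4},{"tx":0,"ty":0,"tz":-2,"rx":0,"ry":0,"rz":0,"fingers":4},{"tx":0,"ty":0,"tz":-6,"rx":0,"ry":0,"rz":0,"fingers":4},{"tx":0,"ty":0,"tz":-12,"rx":0,"ry":0,"rz":0,"fingers":4},{"tx":0,"ty":0,"tz":-15,"rx":0,"ry":0,"rz":0,"fingers":4}]' 20
python3 -m handwheel '[{"tx":-3,"ty":0,"tz":-4,"rx":0,"ry":0,"rz":0,"fingers":4},{"tx":-7,"ty":3,"tz":-4,"rx":0,"ry":0,"rz":0,"fingers":4},{"tx":-11,"ty":6,"tz":-4,"rx":0,"ry":0,"rz":0,"fingers":4},{"tx":-12,"ty":8,"tz":-4,"rx":0,"ry":0,"rz":0,"fingers":4},{"tx":-12,"ty":8,"tz":-4,"rx":0,"ry":0,"rz":0,"fingers":4},{"tx":-12,"ty":8,"tz":-4,"rx":0,"ry":0,"rz":0,"fingers":4}]'
python3 - <<'E'
from m import *
p=optics.get_image('scene')
im=cv2.cvtColor(p['image'],cv2.COLOR_RGB2BGR)[130:300,150:370];cv2.imwrite('pics/c7.png',cv2.resize(im,None,fx=3.5,fy=3.5,interpolation=cv2.INTER_CUBIC))
h=hsv(p)
c=cloud(p,orange(h)&near(p,(270,150),(350,240)));print('or',len(c),c.mean(0),c.max(0))
c=cloud(p,red(h)&near(p,(150,225),(270,300)));print('red max',c.max(0))
t=optics.get_image('top')
for q in(p,t):
  for r in optics.pinpoint('blade',q)[:1]: print('blade',r['conf'],at_z(q,r['xy'],.006))
E
```

```text
t: 17.55
position: [0.5403, 0.2347, 0.1796]
eef_rot: [-0.001, 0.993, 0.115, 0.003]
ft_force: [0.5, 0.7, -0.4]
grip_width: 0.472
finger_force: 0.0
t: 18.3
position: [0.4409, 0.1295, 0.2143]
eef_rot: [-0.0, 0.993, 0.115, 0.001]
ft_force: [-0.4, 1.3, -0.8]
grip_width: 0.468
finger_force: 0.0
or 14 [0.5448 0.2335 0.0558] [0.56   0.2396 0.0589]
red max [ 0.6653 -0.2354  0.1014]
blade 0.71 [0.5616 0.2418 0.006 ]
```

View pics/c7.png

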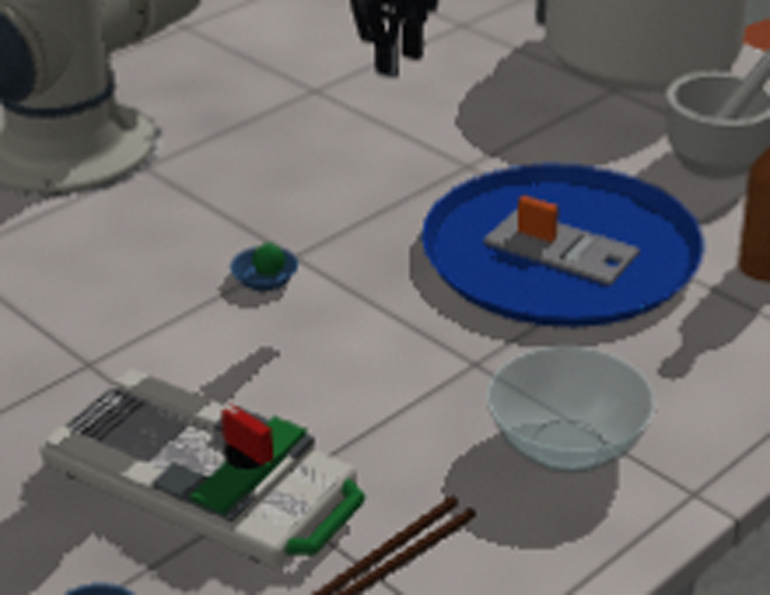

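The blade lies flat, fin up, in the middle of the platter at (562,245) in the crop. The knob is still undone at (245,435), the bystanders are in place and the arm is clear. Handing in.

```bash
python3 -c "
from workcell import robot;print(robot.sign_off())"
```

```text
the job is handed in; nothing more can be done
None
```

The blade cartridge lies flat and fin up, about 7 mm from the platter's centre by camera estimate. The lock knob is left undone at about 3.3 rad, the bystanders are where they were, and the job is handed in at about 18 s; no verdict came back.

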